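# Refill the clip dispenser: set the gate, find the full tin by weight

### The arm

A 6-joint arm with a two-finger parallel gripper is mounted at the origin on the work surface. World frame = base frame: x ahead of the robot, y to its left, z up, the work surface at z = 0. Lengths are in mm, angles in rad, forces in N, time in s.
With the tool pointing down it reaches from about 350 to 975 mm from the base axis. Payload 7.1 kg.
Tool frame: the origin (TCP) lies on the centre line of the jaws, within the pads' length; the fingertips stand 25 mm ahead of it and the grasp point (between the pads) lies 6 mm ahead of it (ctrl.nose_length is the distance from the TCP to the fingertips, in mm); x points along the fingers, y is the direction in which the jaws open and shut, and the axes are right-handed (so a half turn about x gives the same grasp; the last joint's range is limited). The gripper opens to 88 mm and grips with 3 to 60 N. Pads are 20 mm wide; open, the fingers measure 115 mm over their backs; the gripper's body (75 mm by 178 mm) begins 61 mm behind the grasp point.
Start: joints at [-1.351, 0.423, 1.63, -0, 1.089, -0.019], TCP at [147.855, -607.243, 247.675] pointing down, gripper open.
Joint ranges: [-3, 3], [-0.9, 2.11], [0.09, 2.58], [-1.31, 4.45], [0.11, 2.69], [-2.54, 2.54]. Speed limits (rad/s): [2.39, 2.39, 3.01, 3.14, 3.14, 3.14].

### API

Orientations are given as a rotation vector (axis times angle).
In Python, from workcell import ctrl gives the robot as it stands.
- The arm moves only by the tool arm_command, never from a script. Its argument "deltas" is a list of rows, each a list of 4 numbers: the shift along the tool's x, y, z in m, then the turn about the tool's x in rad. In form: [[tx, ty, tz, yaw], ...]. A call has 1 to 10 rows; each row shifts and turns the pose as measured when the row begins, along the tool's axes as they then stand; what a row does not reach is not made up. A row lasts 1/10 s, in which the tool goes at most 50 mm and 8.59 degrees, less where a joint would pass 70% of its speed; a pose out of reach is approached as far as the arm can. A call is refused whole if a number of a shift passes 0.05 or a number of a turn 0.15, either way. A call with a gripper value outside its range is refused whole. "hand" is the finger opening in m, from 0 to 0.0878, set as the call begins (left out, the last holds). The fingers move at their own pace and stop on an object; the grip force is fixed at half the most. Time passes only in rows, so rows that do not move let the fingers close. It gives the time, the measured TCP pose, the force and the opening at its end, in the units of the state.
- ctrl.get_obs(): the state, without advancing time (a new reading comes with each control period).
- ctrl.get_image(name): name is "side" or "top"; returns the picture (480x640x3 uint8, red, green, blue); there is no depth.
- ctrl.get_calibration(name): a dict with "fx", "fy", "cx", "cy" (pixels), "R" (3x3) and "t" (3): a world point X has camera coordinates R X + t. Camera axes: x right, y down, z forward; pixel columns grow to the right and rows downward; lengths in mm; the calibration is good to about 2 mm. A picture is of the moment at which its call begins. get_calibration takes no time and is no camera call.
- ctrl.close_job(): hands the job in, once; it reports no verdict.
The state is a dict: "t": time; "qpos": joint angles; "qvel": joint speeds; "joint_torque": joint torques, N m; "ee_pos": TCP position; "orientation": TCP orientation; "ft_force": force on the tool from outside, world axes, zero at the start; "moment": the same for the moment, N m; "width": finger opening in mm.
Only numpy, scipy, OpenCV 4.12 (cv2) and the standard library are available. Lean on these libraries where they do the work, as an engineer would, in place of code of your own. Each camera call takes 0.05 s, during which the arm holds its last target.

### The job

Get ready to refill the clip dispenser: first turn its red-knobbed gate lever until the pointer stands at the green mark, and only then lift any tin. Of the three identical closed blue tins, find the heaviest by feel and finish while holding it, lid on and upright, in the air a few centimetres above the middle of the dispenser's white hopper, not touching it. Leave the other two tins standing upright on the desk, the lever at the mark, and everything else on the desk undisturbed.

Things in the scene. Friction and masses are not known exactly. Their poses are not given: they have to be found in the camera images.
- dispenser: clip dispenser fixed to the desk, turned by its yaw; grey housing 160 mm (its x, from -90 to +70) by 290 mm (its y, from -155 to +135), top 60 mm above the desk; origin on the desk. In its frame, the robot-side outlet tray reaches out to x = -148 mm for y 25 to 125 mm (25 mm high), a white square hopper stands on the +y half and the gate lever on the -y half
- hopper_mouth (a point): centre of the open top of the hopper, 110 x 110 mm outside, walls 4 mm, rim 120 mm above the desk
- gate_lever (a joint): angle of the gate lever, 0 to 1.7 rad, about the upright axis through lever_hinge. At 0 it points along the dispenser's -x, at 1.57 along its -y (it grows anticlockwise seen from above). Rubs a little (0.12 N m, about 2 N at the knob) and stays where it is left
- lever_hinge (a point): the lever's upright hinge axis, at the top of the housing, 60 mm above the desk
- lever_knob (a point): centre of the upright red round knob of the lever, 22 mm across, to be gripped from above; it runs from 74 to 116 mm above the desk (this point at 100 mm), 65 mm from the hinge axis. Under it the flat lever, 14 mm wide, top at 76 mm
- lever_tip (a point): end of the lever's red pointer, 92 mm from the hinge axis, 71 mm above the desk
- green_mark (a point): the place where the pointer's end must come: on the green mark, a 26 x 10 mm bar lying radially on the white scale, 92 mm from the hinge axis, 71 mm above the desk. It stands at a different angle each time
- table: the grey desk top, its upper face at height 0
- tin_1: closed round tin, blue with a white band and bright lid rim, 57 mm across, 84 mm tall, standing upright on the desk; origin at the centre of its underside, z up. The three tins look exactly alike and are told apart only by weight: each weighs 0.14 to 0.55 kg with its packed contents, and the fullest is at least 0.2 kg heavier than either of the others, which may weigh about the same
- tin_2: closed round tin, blue with a white band and bright lid rim, 57 mm across, 84 mm tall, standing upright on the desk; origin at the centre of its underside, z up. The three tins look exactly alike and are told apart only by weight: each weighs 0.14 to 0.55 kg with its packed contents, and the fullest is at least 0.2 kg heavier than either of the others, which may weigh about the same
- tin_3: closed round tin, blue with a white band and bright lid rim, 57 mm across, 84 mm tall, standing upright on the desk; origin at the centre of its underside, z up. The three tins look exactly alike and are told apart only by weight: each weighs 0.14 to 0.55 kg with its packed contents, and the fullest is at least 0.2 kg heavier than either of the others, which may weigh about the same
- tape_roll: roll of amber tape lying flat, 50 mm across, 18 mm high; origin at the centre of its underside. A bystander
- stamp: rubber stamp, black base 50 x 28 mm, wooden handle, 62 mm tall; origin at the centre of its underside. A bystander
- note_block: yellow block of notes, 76 x 76 x 22 mm; origin at the centre of its underside. A bystander
- stapler: red and black stapler, 130 mm long (along its y), 36 mm wide, 47 mm high; origin at the centre of its underside. A bystander
- mug: white mug, 76 mm across, 85 mm tall, handle at its +y; origin at the centre of its underside. A bystander
- pen_cup: dark pen cup, 72 mm across, 95 mm tall, pens stick up to 150 mm; origin at the centre of its underside. A bystander
Things that resemble listed ones, but are neither listed nor needed, are in the scene too. What is shaped like the tin_2 but turquoise is not meant.

How it is judged:
By the outcome, as a careful person would: the job done as asked, in the order asked, and still so for the second after the job is handed in, while the arm keeps its last pose, push and grip.
It also fails if it takes over 72 s, if anything falls off the work surface, if the arm or the gripper's body presses on something with over 40 N, if the wrist force passes 120 N, or if a joint passes its speed limit or range.

## Working session

There is one attempt and no reset: what is moved stays moved. The work goes in short steps, Python scripts to look and compute and a tool call to move; the robot and the scene stay as the last step left them, time stands still between calls to the robot, and variables do not carry over. Pictures are saved under pics/ and viewed, and the job is handed in when it is done.

Besides the shell and the picture viewer there is one more tool, called after "Emit:" as name([rows], argument=value, ...), one row to a line, values as JSON. arm_command: Moves the arm, as the interface text tells. Its arguments: {"type":"object","properties":{"deltas":{"type":"array","items":{"type":"array","items":{"type":"number"}}},"hand":{"type":"number"}},"required":["deltas"]}

```bash
ls; mkdir -p pics; python3 - <<'E'
from workcell import ctrl
import cv2
o=ctrl.get_obs(); print(o)
for n in("top","side"):
    im=ctrl.get_image(n); cv2.imwrite(f"pics/{n}0.png",im[:,:,::-1])
    c=ctrl.get_calibration(n); print(n,c)
E
```

```text
pics
{'t': 0.0, 'qpos': array([-1.35100460e+00,  4.23846234e-01,  1.63069396e+00, -7.78282170e-06,
        1.08858235e+00, -1.90051271e-02]), 'qvel': array([-0.00044998,  0.00022072,  0.00072412, -0.00011659,  0.00055656,
        0.00155563]), 'joint_torque': array([-5.84689697e-04, -5.44613421e+01, -2.73667270e+01,  6.45338511e-02,
        2.29250657e-02, -1.34629026e-04]), 'ee_pos': array([ 147.74045046, -606.75325307,  246.89673932]), 'orientation': array([ 2.09515563,  0.25298341, -2.09549369]), 'ft_force': array([ 0.18059505, -0.45526389, -0.72771727]), 'moment': array([-0.01866429, -0.00847279,  0.03346739]), 'width': 87.7759140999417}
top {'fx': 481.5547724174004, 'fy': 481.5547724174004, 'cx': 321.68631849674057, 'cy': 243.79254147838427, 'R': array([[ 0.05607543, -0.9984091 , -0.00590078],
       [-0.97701092, -0.05365417, -0.20632715],
       [ 0.2056823 ,  0.01733501, -0.97846527]]), 't': array([-89.70898919, 566.62142479, 929.77019549])}
side {'fx': 509.6566509860792, 'fy': 509.6566509860792, 'cx': 314.3979470438095, 'cy': 242.21763768348032, 'R': array([[ 0.99058822, -0.13558449, -0.01875712],
       [-0.11707359, -0.76828618, -0.62930925],
       [ 0.07091374,  0.62558229, -0.7769286 ]]), 't': array([-562.51211941,   54.37488899, 1190.84453999])}
```

View pics/top0.png

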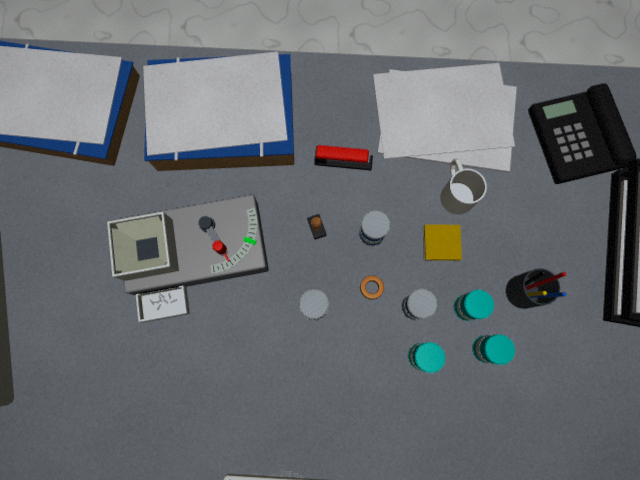

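View pics/side0.png

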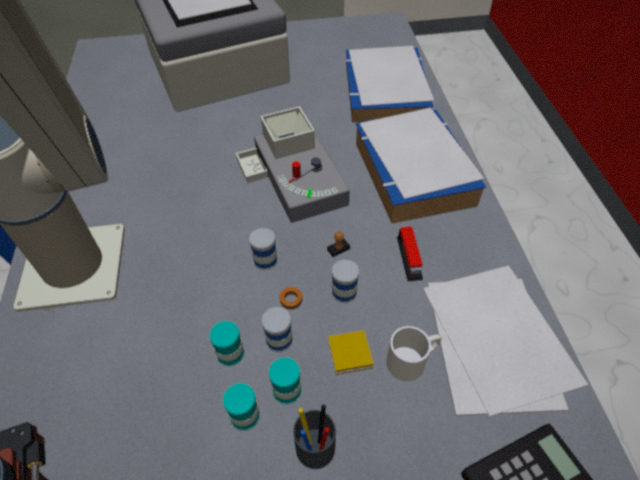

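Top view: blue tins have grey lids at about (375,225), (314,304) and (421,304). The three decoys have turquoise lids. The dispenser has its red knob at (218,246), the green mark at (250,240) and the hopper at (140,245). Next I measure these.

```bash
cat > h.py <<'E'
import numpy as np,cv2
from workcell import ctrl
C={n:ctrl.get_calibration(n) for n in("top","side")}
def ray(n,u,v,z):
    c=C[n];R=np.array(c["R"]);t=np.array(c["t"])
    d=R.T@np.array([(u-c["cx"])/c["fx"],(v-c["cy"])/c["fy"],1]);o=-R.T@t
    return o+d*(z-o[2])/d[2]
def proj(n,X):
    c=C[n];p=np.array(c["R"])@np.array(X,float)+np.array(c["t"])
    return np.array([c["fx"]*p[0]/p[2]+c["cx"],c["fy"]*p[1]/p[2]+c["cy"]])
def blobs(m,amin=8,n=None):
    k,l,s,c=cv2.connectedComponentsWithStats(m.astype(np.uint8)*255)
    return [(int(s[i,4]),c[i].round(1),s[i,:4]) for i in range(1,k) if s[i,4]>=amin]
E
python3 - <<'E'
from h import *
for n in("top","side"):
    im=cv2.imread(f"pics/{n}0.png");H=cv2.cvtColor(im,cv2.COLOR_BGR2HSV);h,s,v=[H[:,:,i].astype(int) for i in range(3)]
    print(n,C[n]["R"].T@-C[n]["t"])
    g=(h>45)&(h<75)&(s>150)&(v>90)
    for b in blobs(g): print("green",b,ray(n,*b[1],71).round(1))
    r=((h<6)|(h>174))&(s>150)&(v>80)
    for b in blobs(r): print("red",b,ray(n,*b[1],100).round(1),ray(n,*b[1],116).round(1))
    bl=(h>100)&(h<125)&(s>90)
    for b in blobs(bl,20): print("blue",b,)
im=cv2.imread("pics/top0.png")
cv2.imwrite("pics/z1.png",cv2.resize(im[190:330,95:275],None,fx=4,fy=4,interpolation=2))
cv2.imwrite("pics/z2.png",cv2.resize(im[190:350,290:450],None,fx=3.7,fy=3.7,interpolation=2))
im=cv2.imread("pics/side0.png")
cv2.imwrite("pics/z3.png",cv2.resize(im[95:225,230:360],None,fx=4.5,fy=4.5,interpolation=2))
E
```

```text
top [ 367.38852007  -75.28224677 1026.12787548]
green (58, array([249.4, 240.2]), array([243, 237,  13,   8], dtype=int32)) [567.6  88.7  71. ]
red (667, array([341.8, 153.2]), array([316, 145,  53,  17], dtype=int32)) [753.5 -89.3 100. ] [746.8 -89.1 116. ]
red (89, array([217.3, 245.5]), array([212, 241,  11,  11], dtype=int32)) [547.4 145.9 100. ] [544.3 142.1 116. ]
red (13, array([226.2, 256.8]), array([224, 254,   5,   7], dtype=int32)) [525.9 126.2 100. ] [523.1 122.7 116. ]
red (13, array([563.6, 273.6]), array([562, 272,   4,   4], dtype=int32)) [ 528.9 -529.4  100. ] [ 526.1 -521.6  116. ]
blue (112, array([11.4, 44.1]), array([ 0, 40, 25,  8], dtype=int32))
blue (86, array([43.6, 48.1]), array([28, 45, 41,  7], dtype=int32))
blue (1175, array([283.7, 111.6]), array([263,  54,  31, 102], dtype=int32))
blue (83, array([194.9,  58.6]), array([180,  57,  38,   5], dtype=int32))
blue (132, array([160.3,  61.2]), array([147,  59,  30,   6], dtype=int32))
blue (1184, array([109.6, 115.4]), array([77, 60, 56, 99], dtype=int32))
blue (237, array([156.1, 154. ]), array([144, 127,  3
[... 4450 characters left out ...]
 44], dtype=int32))
blue (771, array([431.4, 192.1]), array([385, 180, 101,  25], dtype=int32))
blue (371, array([  6. , 245.4]), array([  0, 225,  16,  39], dtype=int32))
blue (124, array([263.7, 252.2]), array([252, 245,  23,  12], dtype=int32))
blue (71, array([265.7, 264.4]), array([255, 259,  21,   9], dtype=int32))
blue (116, array([344.1, 285.7]), array([333, 280,  24,  11], dtype=int32))
blue (67, array([343.8, 297.6]), array([333, 293,  23,   8], dtype=int32))
blue (111, array([278. , 335.8]), array([265, 328,  25,  13], dtype=int32))
blue (62, array([279.8, 346.7]), array([269, 341,  22,   9], dtype=int32))
blue (116, array([305.1, 439.4]), array([299, 429,  14,  22], dtype=int32))
```

View pics/z1.png

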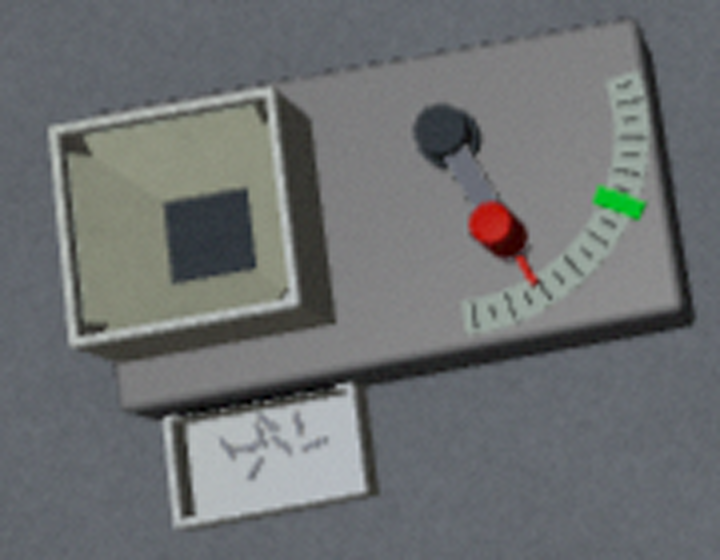

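View pics/z2.png

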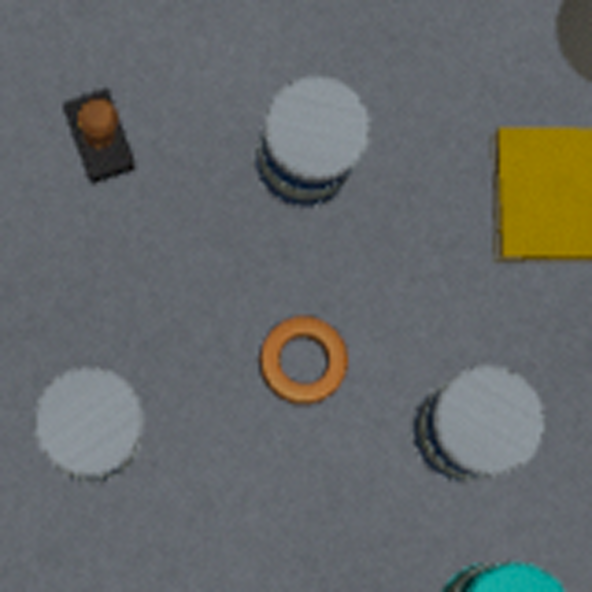

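View pics/z3.png

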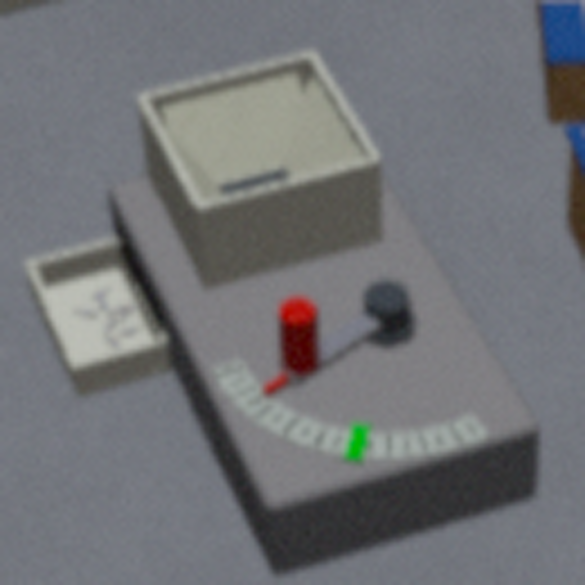

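```bash
cat > m.py <<'E'
from h import *
z1=lambda a,b:(95+(a+.5)/4-.5,190+(b+.5)/4-.5)
z3=lambda a,b:(230+(a+.5)/4.5-.5,95+(b+.5)/4.5-.5)
def tri(p,q):
    A=[];B=[]
    for n,(u,v) in(("top",p),("side",q)):
        c=C[n];P=np.diag([1,1,1.])@np.c_[c["R"],c["t"]];x=(u-c["cx"])/c["fx"];y=(v-c["cy"])/c["fy"]
        for r in(x*P[2]-P[0],y*P[2]-P[1]):A.append(r[:3]);B.append(-r[3])
    return np.linalg.lstsq(np.array(A),np.array(B),rcond=None)[0]
E
python3 - <<'E'
from m import *
cor=[ray("top",*z1(*p),120)[:2] for p in[(52,127),(272,88),(298,303),(76,347)]]
cs=[ray("side",*z3(*p),120)[:2] for p in[(145,95),(313,53),(380,160),(203,208)]]
print("hop top",np.round(cor,1),np.mean(cor,0));print("hop side",np.round(cs,1),np.mean(cs,0))
print([np.degrees(np.arctan2(*(cor[i]-cor[j])[::-1])) for i,j in((0,1),(3,2),(0,3),(1,2))])
print("hinge",tri(z1(445,131),z3(388,302)),"green",tri(z1(620,202),z3(357,443)),"knobtop",tri(z1(494,223),z3(298,309)),"tip",tri(z1(536,283),z3(266,390)))
hs=[ray("top",*z1(*p),60)[:2] for p in[(632,20),(690,310),(122,405)]];print("housing",hs)
print("angle",np.degrees(np.arctan2(*(hs[2]-hs[1])[::-1])))
im=cv2.imread("pics/top0.png");H=cv2.cvtColor(im,cv2.COLOR_BGR2HSV)
for (u,v) in((375,225),(314,304),(421,304)):
    w=im[v-22:v+22,u-22:u+22].min(2).astype(int)
    m=(w>118)
    b=max(blobs(m),key=lambda b:b[0]);c=b[1]+[u-22,v-22]
    print("tin",b[0],c,b[2],ray("top",*c,84).round(1))
E
```

```text
hop top [[579.6 359.5]
 [605.  254.8]
 [499.9 229.2]
 [473.  332.1]] [539.34107839 293.90783701]
hop side [[476.2 332.6]
 [577.9 356.8]
 [603.7 251.9]
 [500.9 226.2]] [539.68166332 291.8932038 ]
[np.float64(103.64315020728034), np.float64(104.63295787983196), np.float64(14.40845299844273), np.float64(13.703291567163943)]
hinge [597.71756201 178.9117558   79.10328091] green [568.79023998  89.75796015  61.52752183] knobtop [544.39110932 140.52850027 115.7989981 ] tip [523.24464886 126.60037897  72.35691851]
housing [array([667.76025091,  92.37766546]), array([516.04517155,  49.77088329]), array([452.02093325, 331.65900776])]
angle 102.79629431658557
tin 582 [375.4 223.7] [ 9  8 28 27] [ 612.7 -164.4   84. ]
tin 641 [313.5 303.3] [ 8  8 29 28] [446.2 -49.3  84. ]
tin 637 [422.2 303. ] [ 9  7 29 29] [ 458.6 -260.6   84. ]
```

```bash
cat > g.py <<'E'
from h import *
from scipy.spatial.transform import Rotation as Ro
import sys
def go(x,y,z,jaw=None):
    "jaw: wanted direction of tool y in world, deg (mod 180)"
    o=ctrl.get_obs();R=Ro.from_rotvec(o["orientation"]).as_matrix();p=o["ee_pos"]
    d=R.T@(np.array([x,y,z])-p)/1000
    a=np.degrees(np.arctan2(R[1,1],R[0,1]))
    print("t",round(o["t"],2),"p",p.round(1),"jaw",a.round(1),"tilt",R[:,0].round(3),"F",o["ft_force"].round(2),"w",round(o["width"],1),"q",o["qpos"].round(2))
    print("delta tool",d.round(4))
    if jaw is not None:
        # tool x is down: +turn about it lowers world azimuth
        t=(a-jaw+90)%180-90; print("turn rad",np.radians(t).round(3))
if __name__=="__main__": go(*map(float,sys.argv[1:]))
E
python3 g.py 544.4 140.5 200 126
```

```text
t 0.1 p [ 147.7 -606.8  247. ] jaw -76.3 tilt [-0.     0.001 -1.   ] F [1.04 0.6  0.11] w 87.6 q [-1.35  0.42  1.63  0.    1.09 -0.02]
delta tool [ 0.0479 -0.6322 -0.5622]
turn rad -0.39
```

Emit:
arm_command([
  [0,-0.036,-0.032,0],
  [0,-0.036,-0.032,0],
  [0,-0.036,-0.032,0],
  [0,-0.036,-0.032,0],
  [0,-0.036,-0.032,0],
  [0,-0.036,-0.032,0],
  [0,-0.036,-0.032,0],
  [0,-0.036,-0.032,0],
  [0,-0.036,-0.032,0],
  [0,-0.036,-0.032,0],
], hand=0.05)

```text
t: 1.1
ee_pos: [377.7, -170.5, 244.6]
orientation: [2.101, 0.242, -2.102]
ft_force: [1.1, -0.5, -0.4]
width: 50.1
```

```bash
python3 g.py 544.4 140.5 180 125.5
```

```text
t 1.1 p [ 377.7 -170.5  244.6] jaw -77.0 tilt [-0.001  0.002 -1.   ] F [ 1.1  -0.54 -0.37] w 50.1 q [-0.45  0.11  2.07  0.    0.96  0.89]
delta tool [ 0.065  -0.2652 -0.2326]
turn rad -0.392
```

Emit:
arm_command([
  [0,-0.037,-0.033,0],
  [0,-0.037,-0.033,0],
  [0,-0.037,-0.033,0],
  [0,-0.037,-0.033,0],
  [0,-0.037,-0.033,0],
  [0,-0.037,-0.033,0],
  [0,0,0,-0.13],
  [0,0,0,-0.13],
  [0,0,0,-0.13],
  [0,0,0,0],
])

```text
t: 2.1
ee_pos: [520.6, 102.0, 243.3]
orientation: [1.854, 0.617, -1.855]
ft_force: [0.2, -0.0, 0.5]
width: 50.1
```

```bash
python3 g.py 544.4 140.5 150 125.5
```

```text
t 2.1 p [520.6 102.  243.3] jaw -53.3 tilt [-0.001  0.002 -1.   ] F [ 0.21 -0.    0.46] w 50.1 q [0.17 0.29 1.84 0.   1.01 1.1 ]
delta tool [ 0.0933 -0.0165 -0.0421]
turn rad 0.021
```

Emit:
arm_command([
  [0,-0.0085,-0.022,0.02],
  [0,-0.0085,-0.022,0],
  [0.032,0,0,0],
  [0.032,0,0,0],
  [0.027,0,0,0],
  [0,0,0,0],
])

```text
t: 2.7
ee_pos: [547.5, 142.5, 150.2]
orientation: [1.884, 0.579, -1.882]
ft_force: [-0.6, 0.1, 0.4]
width: 49.9
```

```bash
python3 g.py 544.4 140.5 107 125.5; python3 -c "
from h import *
for n in('top','side'):
    cv2.imwrite(f'pics/{n}1.png',cv2.resize(ctrl.get_image(n)[150:350,100:360,::-1] if n=='top' else ctrl.get_image(n)[60:260,180:400,::-1],None,fx=3,fy=3))"
```

```text
t 2.7 p [547.5 142.5 150.2] jaw -55.9 tilt [ 0.001  0.002 -1.   ] F [-0.58  0.06  0.43] w 49.9 q [0.23 0.47 1.83 0.   0.84 1.21]
delta tool [ 0.0432 -0.      0.0038]
turn rad -0.024
```

View pics/top1.png

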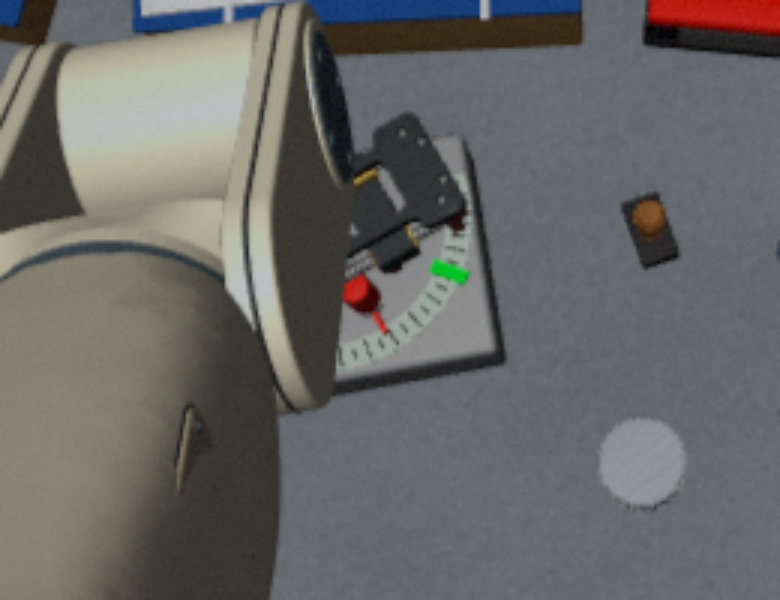

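View pics/side1.png

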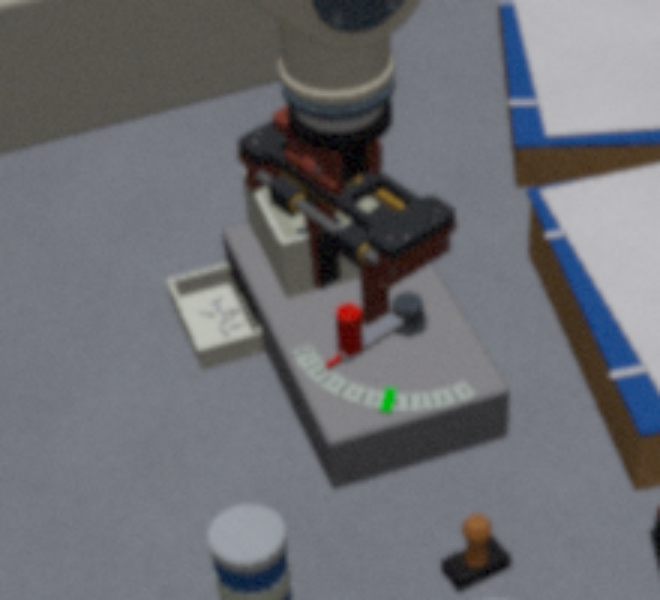

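Both pictures show the fingers above and around the red knob, clear of the hinge post and hopper. I descend and grip.

Emit:
arm_command([
  [0,0,0.004,-0.02],
  [0.02,0,0,0],
  [0.023,0,0,0],
  [0,0,0,0],
])

```text
t: 3.2
ee_pos: [550.6, 141.0, 116.7]
orientation: [1.887, 0.595, -1.851]
ft_force: [-0.4, -0.8, 0.4]
width: 49.8
```

```bash
python3 g.py 544.4 140.5 107 125.5
```

```text
t 3.2 p [550.6 141.  116.7] jaw -54.7 tilt [ 0.018  0.006 -1.   ] F [-0.36 -0.84  0.44] w 49.8 q [0.23 0.52 1.85 0.   0.76 1.18]
delta tool [ 0.0096 -0.0032  0.0056]
turn rad -0.004
```

Emit:
arm_command([
  [0.005,-0.003,0.006,0],
  [0.004,0,0,0],
  [0,0,0,0],
])

```text
t: 3.5
ee_pos: [545.4, 140.1, 111.1]
orientation: [1.893, 0.594, -1.846]
ft_force: [0.5, -0.2, 0.6]
width: 50.1
```

```bash
python3 g.py 544.4 140.5 107 125.5
```

```text
t 3.5 p [545.4 140.1 111.1] jaw -54.7 tilt [ 0.023  0.007 -1.   ] F [ 0.53 -0.19  0.62] w 50.1 q [0.23 0.52 1.86 0.   0.73 1.18]
delta tool [ 0.0041 -0.001   0.0007]
turn rad -0.004
```

Emit:
arm_command([
  [0.004,-0.001,0.001,0],
  [0,0,0,0],
  [0,0,0,0],
  [0,0,0,0],
  [0,0,0,0],
], hand=0.0)

```text
t: 4.0
ee_pos: [544.7, 140.7, 108.3]
orientation: [1.894, 0.594, -1.844]
ft_force: [2.0, -0.7, -0.2]
width: 21.3
```

```bash
python3 g.py 544.4 140.5 107 125.5
```

```text
t 4.0 p [544.7 140.7 108.3] jaw -54.7 tilt [ 0.025  0.008 -1.   ] F [ 1.96 -0.67 -0.16] w 21.3 q [0.23 0.52 1.87 0.   0.72 1.18]
delta tool [ 0.0013 -0.      0.0004]
turn rad -0.004
```

Emit:
arm_command([
  [0,0.006,-0.0003,-0.09],
  [0,0.006,-0.0003,-0.09],
  [0,0.006,-0.0003,-0.09],
  [0,0,0,0],
])

```text
t: 4.4
ee_pos: [557.4, 127.7, 108.3]
orientation: [1.711, 0.806, -1.664]
ft_force: [-0.1, -0.4, -0.3]
width: 21.6
```

```bash
cat > k.py <<'E'
from g import *
o=ctrl.get_obs();p=o["ee_pos"]+6*Ro.from_rotvec(o["orientation"]).as_matrix()[:,0];d=p[:2]-[597.7,178.9]
print("r",np.hypot(*d),"az",np.degrees(np.arctan2(d[1],d[0]))%360)
a=np.radians(252); q=np.array([597.7,178.9])+65*np.array([np.cos(a),np.sin(a)])
go(*q,107.5,162)
E
python3 k.py
```

```text
r 65.03315651282726 az 231.86409679822336
t 4.4 p [557.4 127.7 108.3] jaw -38.8 tilt [ 0.024  0.009 -1.   ] F [-0.06 -0.43 -0.27] w 21.6 q [0.2  0.53 1.85 0.01 0.74 0.88]
delta tool [ 0.0012  0.0224 -0.0044]
turn rad -0.363
```

Emit:
arm_command([
  [0,0.006,-0.0003,-0.09],
  [0,0.006,-0.0003,-0.09],
  [0,0.006,-0.0003,-0.09],
  [0,0,0,0],
])

```text
t: 4.8
ee_pos: [572.6, 118.8, 108.4]
orientation: [1.526, 0.982, -1.482]
ft_force: [1.7, -1.3, 0.7]
width: 21.4
```

```bash
python3 k.py
```

```text
r 64.96902635440874 az 247.44295656265223
t 4.8 p [572.6 118.8 108.4] jaw -23.5 tilt [ 0.023  0.01  -1.   ] F [ 1.69 -1.27  0.73] w 21.4 q [0.18 0.55 1.82 0.01 0.75 0.59]
delta tool [ 0.001   0.0052 -0.0004]
turn rad -0.097
```

Emit:
arm_command([
  [0,0.005,-0.0003,-0.09],
  [0,0,0,0],
  [0,0,0,0],
])

```text
t: 5.1
ee_pos: [577.4, 117.1, 108.4]
orientation: [1.47, 1.027, -1.426]
ft_force: [2.1, -0.6, -0.8]
width: 21.5
```

```bash
python3 k.py; python3 -c "
from h import *
for n in('top','side'):
    im=ctrl.get_image(n);cv2.imwrite(f'pics/{n}2f.png',im[:,:,::-1])
    cv2.imwrite(f'pics/{n}2.png',cv2.resize(im[190:300,160:290,::-1] if n=='top' else im[120:240,240:380,::-1],None,fx=5,fy=5,interpolation=2))"
```

```text
r 64.98557212713841 az 251.90425840182914
t 5.1 p [577.4 117.1 108.4] jaw -19.0 tilt [ 0.023  0.01  -1.   ] F [ 2.08 -0.55 -0.84] w 21.5 q [0.18 0.55 1.81 0.01 0.76 0.5 ]
delta tool [ 0.0009  0.0002 -0.0001]
turn rad -0.018
```

View pics/top2.png

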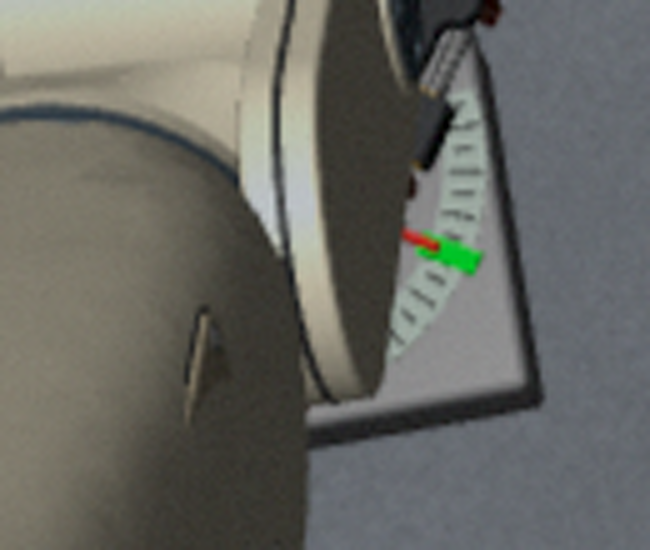

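View pics/side2.png

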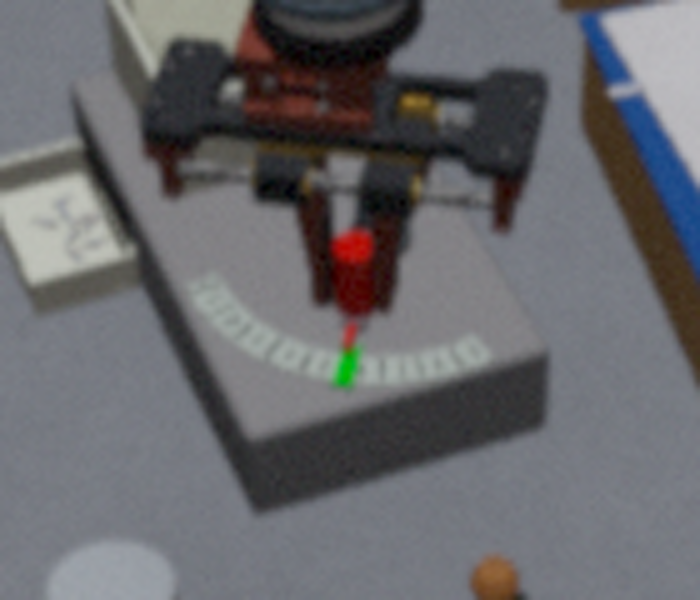

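```bash
python3 - <<'E'
from h import *
H0=np.array([597.7,178.9])
az=lambda X:(np.degrees(np.arctan2(*(X[:2]-H0)[::-1]))%360,np.hypot(*(X[:2]-H0)))
t=lambda a,b:(160+(a+.5)/5-.5,190+(b+.5)/5-.5)
s=lambda a,b:(240+(a+.5)/5-.5,120+(b+.5)/5-.5)
print("tip top",az(ray("top",*t(439,245),71)),"tip side",az(ray("side",*s(350,346),71)))
for n,p in(("top0",0),("side0",0),("top2f",0),("side2f",0)):
    im=cv2.imread(f"pics/{n}.png").astype(int);g=im[:,:,1]-np.maximum(im[:,:,0],im[:,:,2])
    g[:180]=0; g[:, :200]=0
    m=np.where(g>40,g,0);m[:,330:]=0
    v,u=np.nonzero(m);w=m[v,u];c=(u@w/w.sum(),v@w/w.sum())
    for z in(62,64): print(n,z,c,len(w),az(ray(n[:3] if n[0]=="t" else "side",*c,z)))
    r=im[:,:,2]-np.maximum(im[:,:,0],im[:,:,1])
E
```

```text
tip top (np.float64(252.5075271771933), np.float64(89.97254375247094)) tip side (np.float64(252.10959574391637), np.float64(89.01045898177034))
top0 62 (np.float64(249.22657600553185), np.float64(240.13898812953786)) 70 (np.float64(252.311391582096), np.float64(92.63396576998639))
top0 64 (np.float64(249.22657600553185), np.float64(240.13898812953786)) 70 (np.float64(252.12984453401623), np.float64(93.08978701225782))
side0 62 (np.float64(308.91839690970545), np.float64(192.8858039594399)) 39 (np.float64(251.52052787680373), np.float64(94.20304095433156))
side0 64 (np.float64(308.91839690970545), np.float64(192.8858039594399)) 39 (np.float64(251.77769076487567), np.float64(96.12610947377935))
top2f 62 (np.float64(250.31925747484766), np.float64(240.5839591894573)) 62 (np.float64(252.27237560812154), np.float64(95.09087225854846))
top2f 64 (np.float64(250.31925747484766), np.float64(240.5839591894573)) 62 (np.float64(252.0957522880139), np.float64(95.54178421409031))
side2f 62 (np.float64(308.89744966442953), np.float64(193.28)) 36 (np.float64(251.64449056926583), np.float64(95.52429177676501))
side2f 64 (np.float64(308.89744966442953), np.float64(193.28)) 36 (np.float64(251.89545606742564), np.float64(97.4452757194753))
```

The pointer and mark agree to within about 0.5°. I release and lift.

Emit:
arm_command([
  [0,0,0,0],
  [0,0,0,0],
  [0,0,0,0],
  [-0.04,0,0,0],
  [-0.04,0,0,0],
  [-0.04,0,0,0],
  [-0.04,0,0,0],
], hand=0.05)

```text
t: 5.9
ee_pos: [568.0, 116.1, 266.4]
orientation: [1.459, 1.035, -1.441]
ft_force: [0.6, 0.1, 0.1]
width: 49.8
```

```bash
python3 g.py 446.2 -49.3 200 0; python3 g.py 446.2 -49.3 45 45
```

```text
t 5.9 p [568.  116.1 266.4] jaw -19.1 tilt [ 0.007  0.007 -1.   ] F [0.62 0.08 0.06] w 49.8 q [0.18 0.33 1.72 0.01 1.08 0.51]
delta tool [ 0.0644 -0.0614  0.1967]
turn rad -0.333
t 5.9 p [568.  116.1 266.4] jaw -19.1 tilt [ 0.007  0.007 -1.   ] F [0.62 0.08 0.06] w 49.8 q [0.18 0.33 1.72 0.01 1.08 0.51]
delta tool [ 0.2194 -0.0621  0.1981]
turn rad -1.118
```

```bash
python3 - <<'E'
from m import *
im=ctrl.get_image("side")
for X in((446.2,-49.3),(612.7,-164.4),(458.6,-260.6)):
    u,v=proj("side",(*X,84)).round().astype(int)
    u0,v0=u-24,v-24
    w=im[v0:v0+48,u0:u0+48].min(2).astype(int)
    b=max(blobs(w>118),key=lambda b:b[0]);c=b[1]+[u0,v0];print(u,v,c,b[0],b[2],ray("side",*c,84).round(1))
E
```

```text
262 236 [258.3 230.6] 836 [ 0  0 47 36] [438.8 -31.2  84. ]
346 269 [351.7 269.6] 838 [ 8  0 40 48] [ 625.2 -167.8   84. ]
276 318 [276.  315.7] 870 [ 0  0 48 39] [ 458.6 -255.3   84. ]
```

Emit:
arm_command([
  [0,-0.012,0.039,0],
  [0,-0.012,0.039,0],
  [0,-0.012,0.039,0],
  [0,-0.012,0.039,0],
  [0,-0.012,0.039,0],
  [0.03,0,0,0.15],
  [0.03,0,0,0.15],
  [0,0,0,0.15],
  [0,0,0,0],
], hand=0.082)

```text
t: 6.85
ee_pos: [449.6, -51.7, 212.2]
orientation: [1.79, 0.725, -1.727]
ft_force: [0.8, -0.5, 0.4]
width: 82.0
```

```bash
python3 g.py 446.2 -49.3 120 -45
```

```text
t 6.85 p [449.6 -51.7 212.2] jaw -45.0 tilt [ 0.032  0.009 -0.999] F [ 0.82 -0.51  0.35] w 82.0 q [-0.15  0.21  2.05  0.02  0.86  0.62]
delta tool [ 0.0921 -0.0056  0.0034]
turn rad -0.001
```

Emit:
arm_command([
  [0.02,-0.005,0.003,0],
  [0.02,0,0,0],
  [0.02,0,0,0],
  [0.02,0,0,0],
  [0,0,0,0],
])

```text
t: 7.35
ee_pos: [448.6, -49.0, 131.9]
orientation: [1.78, 0.737, -1.707]
ft_force: [0.7, 0.2, 0.4]
width: 81.6
```

```bash
python3 g.py 446.2 -49.3 60 -45
```

```text
t 7.35 p [448.6 -49.  131.9] jaw -43.8 tilt [ 0.038  0.008 -0.999] F [0.67 0.23 0.37] w 81.6 q [-0.14  0.35  2.11  0.02  0.65  0.6 ]
delta tool [ 0.0717 -0.0031  0.0042]
turn rad 0.021
```

Emit:
arm_command([
  [0.02,-0.003,0.004,0.02],
  [0.02,0,0,0],
  [0.02,0,0,0],
  [0.006,0,0,0],
  [0,0,0,0],
])

```text
t: 7.85
ee_pos: [450.5, -49.1, 68.5]
orientation: [1.79, 0.728, -1.704]
ft_force: [-0.6, -0.3, -0.2]
width: 82.0
```

```bash
python3 g.py 446.2 -49.3 60 -45;  python3 -c "
from h import *
for n in('top','side'):
    im=ctrl.get_image(n);cv2.imwrite(f'pics/{n}3f.png',im[:,:,::-1])"
```

```text
t 7.85 p [450.5 -49.1  68.5] jaw -44.2 tilt [ 0.046  0.007 -0.999] F [-0.56 -0.27 -0.15] w 82.0 q [-0.14  0.48  2.13  0.03  0.49  0.6 ]
delta tool [ 0.0083 -0.0032  0.0034]
turn rad 0.014
```

View pics/side3f.png

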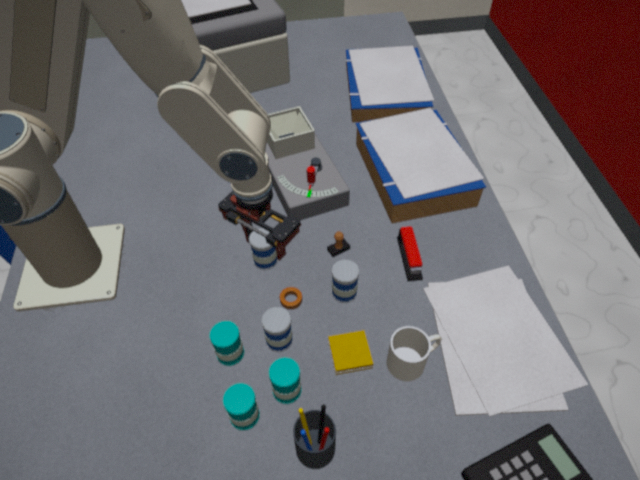

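View pics/top3f.png

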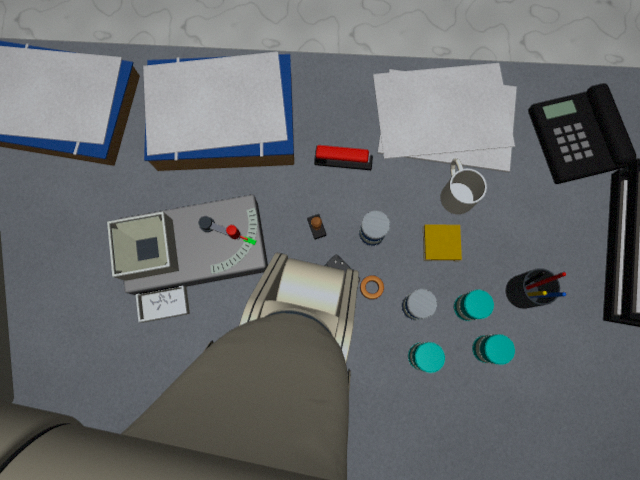

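Both pictures show the lever pointer on the green mark, and the fingers lowered around the first tin. I centre and close.

Emit:
arm_command([
  [0.008,-0.003,0.004,0],
  [0,0,0,0],
  [0,0,0,0],
])

```text
t: 8.25
ee_pos: [447.2, -50.1, 62.5]
orientation: [1.793, 0.725, -1.699]
ft_force: [-1.0, -0.0, -0.2]
width: 81.8
```

```bash
python3 g.py 446.2 -49.3 60 -45; python3 - <<'E'
from m import *
# lever check from clear view
im=cv2.imread("pics/top3f.png");H=cv2.cvtColor(im,cv2.COLOR_BGR2HSV);h,s,v=[H[:,:,i].astype(int) for i in range(3)]
r=((h<6)|(h>174))&(s>130)&(v>80);r[:220]=0;r[260:]=0;r[:,300:]=0
H0=np.array([597.7,178.9])
for b in blobs(r,3):
  for z in(71,116):
    X=ray("top",*b[1],z)[:2]-H0;print(b[0],b[1],z,np.degrees(np.arctan2(X[1],X[0]))%360,np.hypot(*X))
cv2.imwrite("pics/z4.png",cv2.resize(im[200:290,180:280],None,fx=6,fy=6,interpolation=2))
E
```

```text
t 8.25 p [447.2 -50.1  62.5] jaw -44.2 tilt [ 0.051  0.007 -0.999] F [-0.99 -0.04 -0.22] w 81.8 q [-0.15  0.49  2.14  0.03  0.46  0.6 ]
delta tool [ 0.0024 -0.0014  0.0002]
turn rad 0.014
93 [231.  229.8] 71 258.267167876288 51.807844180935305
93 [231.  229.8] 116 250.89573505057655 63.82634747753415
11 [242.5 237.4] 71 251.64096859220172 79.68282495868472
11 [242.5 237.4] 116 247.52568109865263 90.94688159914475
```

View pics/z4.png

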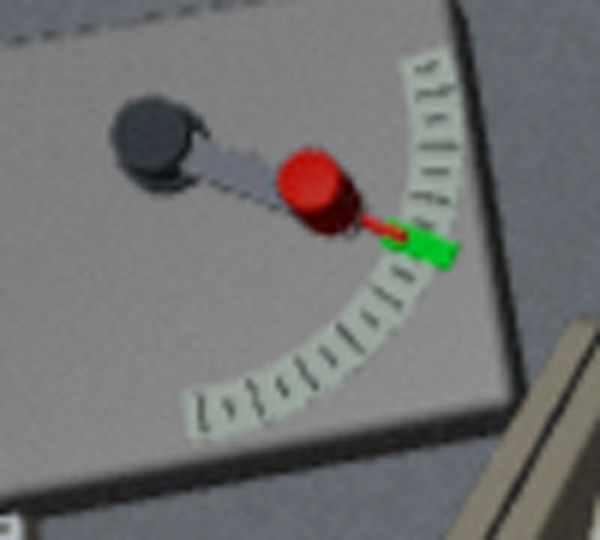

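The zoomed view shows the released lever's red pointer on the green bar (about 251.6° measured against 252.1° for the mark). Next I grip tin A.

Emit:
arm_command([
  [0.001,-0.001,0,0],
  [0,0,0,0],
  [0,0,0,0],
  [0,0,0,0],
], hand=0.0)

```text
t: 8.65
ee_pos: [446.6, -49.4, 61.9]
orientation: [1.793, 0.725, -1.699]
ft_force: [-0.8, 0.5, 1.0]
width: 56.6
```

Emit:
arm_command([
  [-0.015,0,0,0],
  [-0.015,0,0,0],
  [-0.01,0,0,0],
  [0,0,0,0],
  [0,0,0,0],
  [0,0,0,0],
])

```text
t: 9.25
ee_pos: [441.9, -49.3, 100.9]
orientation: [1.789, 0.728, -1.704]
ft_force: [0.3, 0.2, -5.0]
width: 56.7
```

Emit:
arm_command([
  [0,0,0,0],
])

```text
t: 9.35
ee_pos: [441.5, -49.2, 100.4]
orientation: [1.788, 0.729, -1.705]
ft_force: [-0.4, -0.4, -4.2]
width: 55.8
```

Emit:
arm_command([
  [0,0,0,0],
])

```text
t: 9.45
ee_pos: [441.2, -49.2, 100.0]
orientation: [1.788, 0.729, -1.706]
ft_force: [0.5, 0.5, -5.0]
width: 56.2
```

Emit:
arm_command([
  [0,0,0,0],
])

```text
t: 9.55
ee_pos: [441.1, -49.1, 99.6]
orientation: [1.787, 0.73, -1.707]
ft_force: [-0.7, -0.7, -4.5]
width: 56.4
```

```bash
python3 g.py 446.2 -49.3 64 -45; python3 -c "
from workcell import ctrl;print(ctrl.get_obs()['joint_torque'].round(2))"
```

```text
t 9.55 p [441.1 -49.1  99.6] jaw -44.2 tilt [ 0.043  0.008 -0.999] F [-0.68 -0.72 -4.49] w 56.4 q [-0.15  0.41  2.14  0.03  0.55  0.6 ]
delta tool [ 0.0358  0.0029 -0.0022]
turn rad 0.014
[  0.   -43.05 -15.7    0.08  -0.24   0.  ]
```

A reads about 4.7 N (0.47 kg). If it weren't the heaviest it could be at most 0.35 kg (3.4 N). I take more readings while raising it.

Emit:
arm_command([
  [-0.025,0,0,0],
  [-0.03,0,0,0],
  [-0.03,0,0,0],
  [-0.03,0,0,0],
  [-0.02,0,0,0],
  [0,0,0,0],
  [0,0,0,0],
])

```text
t: 10.25
ee_pos: [433.0, -49.9, 236.5]
orientation: [1.783, 0.733, -1.713]
ft_force: [0.0, -0.6, -5.7]
width: 56.1
```

Emit:
arm_command([
  [0,0,0,0],
])

```text
t: 10.35
ee_pos: [432.4, -49.8, 235.5]
orientation: [1.782, 0.734, -1.715]
ft_force: [-0.5, -0.3, -4.6]
width: 56.3
```

Emit:
arm_command([
  [0,0,0,0],
])

```text
t: 10.45
ee_pos: [431.7, -49.7, 234.2]
orientation: [1.781, 0.735, -1.717]
ft_force: [0.6, 0.5, -5.0]
width: 56.5
```

Emit:
arm_command([
  [0,0,0,0],
])

```text
t: 10.55
ee_pos: [431.1, -49.6, 233.1]
orientation: [1.779, 0.737, -1.719]
ft_force: [0.6, -0.0, -4.2]
width: 56.2
```

Emit:
arm_command([
  [0,0,0,0],
])

```text
t: 10.65
ee_pos: [430.6, -49.5, 232.3]
orientation: [1.778, 0.738, -1.721]
ft_force: [-0.1, -0.6, -4.9]
width: 56.3
```

```bash
python3 g.py 539.5 293 235 -45
```

```text
t 10.65 p [430.6 -49.5 232.3] jaw -44.2 tilt [ 0.028  0.01  -1.   ] F [-0.05 -0.62 -4.86] w 56.3 q [-0.15  0.15  2.06  0.02  0.9   0.61]
delta tool [ 0.0038 -0.1606 -0.3215]
turn rad 0.014
```

Emit:
arm_command([
  [-0.004,-0.016,-0.032,0],
  [-0.002,-0.016,-0.032,0],
  [-0.001,-0.016,-0.032,0],
  [-0.001,-0.016,-0.032,0],
  [-0.001,-0.016,-0.032,0],
  [-0.001,-0.016,-0.032,0],
  [-0.001,-0.016,-0.032,0],
  [-0.001,-0.016,-0.032,0],
  [0,0,0,0],
  [0,0,0,0],
])

```text
t: 11.65
ee_pos: [519.0, 233.5, 243.5]
orientation: [1.773, 0.737, -1.731]
ft_force: [0.2, -0.2, -3.8]
width: 56.0
```

```bash
python3 g.py 539.5 293 217 -45
```

```text
t 11.65 p [519.  233.5 243.5] jaw -44.4 tilt [ 0.021  0.008 -1.   ] F [ 0.17 -0.15 -3.82] w 56.0 q [ 0.4   0.34  1.77 -0.    1.01  1.18]
delta tool [ 0.0274 -0.0272 -0.0563]
turn rad 0.011
```

Emit:
arm_command([
  [0,-0.013,-0.028,0],
  [0,-0.013,-0.028,0],
  [0.01,0,0,0],
  [0.01,0,0,0],
  [0,0,0,0],
  [0,0,0,0],
])

```text
t: 12.25
ee_pos: [537.9, 286.9, 219.8]
orientation: [1.768, 0.732, -1.742]
ft_force: [0.3, 0.6, -4.9]
width: 56.1
```

```bash
python3 g.py 539.5 293 217 -45
```

```text
t 12.25 p [537.9 286.9 219.8] jaw -44.6 tilt [ 0.013  0.003 -1.   ] F [ 0.34  0.64 -4.88] w 56.1 q [ 0.47  0.43  1.7  -0.    1.01  1.25]
delta tool [ 0.0029 -0.0031 -0.0054]
turn rad 0.007
```

Emit:
arm_command([
  [0,-0.003,-0.006,0],
  [0,0,0,0],
  [0,0,0,0],
  [0,0,0,0],
])

```text
t: 12.65
ee_pos: [540.3, 292.1, 220.8]
orientation: [1.769, 0.73, -1.743]
ft_force: [0.7, 0.4, -4.3]
width: 56.2
```

```bash
python3 g.py 539.5 293 217 -45;  python3 -c "
from h import *
for n in('top','side'):
    im=ctrl.get_image(n);cv2.imwrite(f'pics/{n}5.png',im[:,:,::-1])
im=cv2.imread('pics/side5.png');cv2.imwrite('pics/side5z.png',cv2.resize(im[40:220,180:380],None,fx=3.3,fy=3.3,interpolation=2))"; python3 g.py 539.5 293 217
```

```text
t 12.65 p [540.3 292.1 220.8] jaw -44.7 tilt [ 0.014  0.003 -1.   ] F [ 0.69  0.39 -4.32] w 56.2 q [ 0.48  0.43  1.68 -0.    1.01  1.26]
delta tool [ 0.0038 -0.0012 -0.    ]
turn rad 0.005
t 12.75 p [540.2 292.1 220.7] jaw -44.7 tilt [ 0.014  0.003 -1.   ] F [ 1.55 -0.24 -5.08] w 55.9 q [ 0.48  0.43  1.68 -0.    1.01  1.26]
delta tool [ 0.0037 -0.0011 -0.0001]
```

View pics/side5z.png

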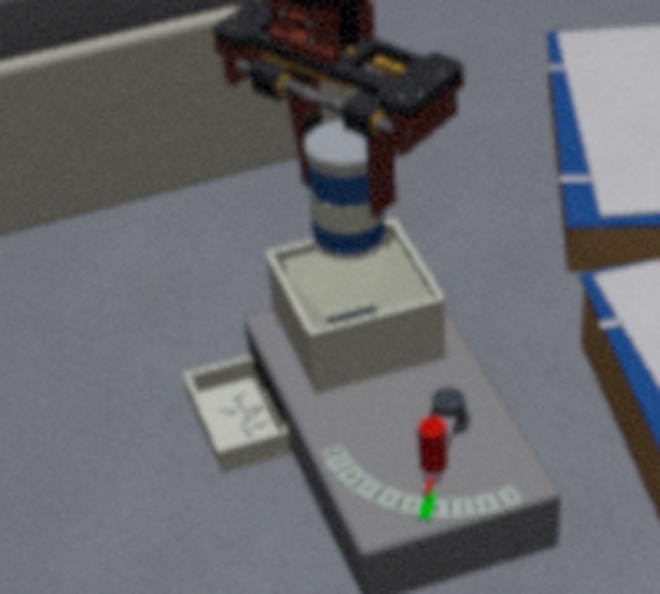

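View pics/top5.png

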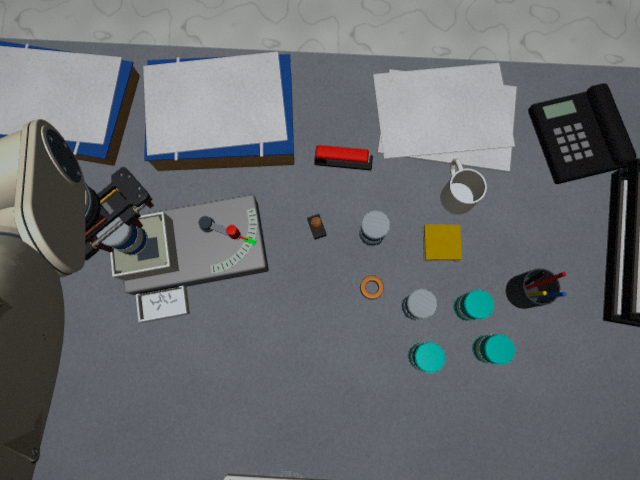

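```bash
python3 -c "
from h import *
a=lambda x,y:(180+x/3.3,40+y/3.3)
print('lid',ray('side',*a(337,145),220.7-62+84),'bottom',ray('side',*a(348,236),158.7))
print(proj('side',(540,292,158.7)),a(348,236))"
```

```text
lid [533.33417969 282.60253675 242.7       ] bottom [536.59412156 288.25218004 158.7       ]
[286.64612508 110.48084372] (285.45454545454544, 111.51515151515152)
```

```bash
python3 -c "
from workcell import ctrl
print(ctrl.close_job())"; python3 g.py 539.5 293 217
```

```text
the job is handed in; nothing more can be done
None
the job is handed in; nothing more can be done
```

I handed the job in after about 13 s. The lever is at the mark, and the heaviest tin is held upright with its lid on above the middle of the hopper.

- **Lever:** I gripped the red knob and turned the lever before lifting any tin. After release, the pointer measured about 251.6° and the green mark about 252.1°. A later picture still showed the pointer on the mark.
- **Heaviest tin:** I lifted only the tin nearest the dispenser. It read about 4.7 N (0.48 kg). A lighter tin could weigh at most 0.35 kg (3.4 N), because the heaviest is at most 0.55 kg and at least 0.2 kg above the others. So I did not lift the other two. This choice rests on the weights given in the task, not on comparing all three.
- **Final hold:** The gripper is at (540, 292) mm, against a measured hopper centre of about (539.5, 293) mm. The tin's underside is about 39 mm above the rim, and the tin leans at most a couple of degrees. The side view put the tin's underside 4–5 mm and its lid about 11 mm from the hopper centre; my hand-picked pixels there are only rough.
- **Everything else:** In the last pictures the other two tins were standing upright and nothing else on the desk had visibly moved.

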